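# Move an instrument's plug-in modules to the service rack in order

### The arm

A 6-joint arm with a two-finger parallel gripper is mounted at the origin on the work surface. World frame = base frame: x ahead of the robot, y to its left, z up, the work surface at z = 0. Lengths are in m, angles in rad, forces in N, time in s.
With the tool pointing down it reaches from about 0.275 to 0.875 m from the base axis. Payload 12.5 kg.
Tool frame: the origin (TCP) lies on the centre line of the jaws, within the pads' length; the fingertips stand r.finger_overhang ahead of it and the grasp point (between the pads) lies 3 mm ahead of it (r.finger_overhang is the distance from the TCP to the fingertips, in m); z points along the fingers, y is the line along which they close (so a half turn about z gives the same grasp; the last joint's range is limited). The gripper opens to 85 mm and grips with 20 to 120 N. Pads are 22 mm wide; open, the fingers measure 114 mm over their backs; the gripper's body (76 mm by 85 mm) begins 54 mm behind the grasp point. The pads swing forward as they close: fully open they stand 13 mm farther back than shut.
Start: joints at [1.103, 0.351, 1.652, -0, 1.139, -0.085], TCP at [0.205, 0.51, 0.253] pointing down, gripper open.
Joint ranges: [-2.75, 2.75], [-0.79, 2.1], [0.01, 2.65], [-1.57, 4.71], [0.07, 3.14], [-2.87, 2.87]. Speed limits (rad/s): [2.22, 2.22, 2.79, 3.14, 3.14, 3.14].

### API

Orientations are given as a unit quaternion [x, y, z, w].
In Python, from cell import r, optics gives the robot as it stands. The module is installed in compiled form; this text tells all that it offers. Calls block until the motion is done:
- r.move_to(position, orientation): joint-space move of the TCP to a pose.
- r.move_linear(position, rot=None, vel=0.15): straight line of the TCP; rot=None keeps the orientation; vel is the mean speed in m/s.
- r.set_joints(angles): joint-space move.
- r.set_gripper(opening, squeeze=None): opening from 0.0 (shut) to 1.0 (fully open); squeeze is the grip in N (None keeps the last); returns when the fingers have stopped.
- r.sleep(seconds).
- r.inverse_kinematics(position, orientation): joint angles nearest the present ones, or None.
- optics.get_image(name): name is "scene" or "side" or "wrist"; returns a dict with "pixels" (420x560x3 uint8, red, green, blue), "depth" (420x560 float32, m along the optical axis (not along the pixel's ray), 0 where there is no reading), "fx", "fy", "cx", "cy" (pixels), "D" ([k1, k2, p1, p2, k3] as OpenCV has them; the pictures are not rectified), "camera_from_world" (4x4, takes a point from world to camera coordinates); the wrist camera has in their place "mount" (4x4, takes a point from camera to tool coordinates, whose origin is the TCP and whose axes are the flange's). Camera axes: x right, y down, z forward; pixel columns grow to the right and rows downward; lengths in m; the calibration is good to about 2 mm. A picture is of the moment at which its call begins: read the wrist's pose just before it.
A pose or a line that the arm cannot do raises r.PlanningError and nothing moves.
- r.hand_in(): hands the job in; it is judged then, once.
Readings, each from a call of its own:
- r.current_t(): time.
- r.current_q(): joint angles.
- r.current_qvel(): joint speeds.
- r.current_effort(): joint torques, N m.
- r.current_tool_pos(): TCP position.
- r.current_ee_rot(): TCP orientation.
- r.current_contact_force(): force on the tool from outside, world axes, zero at the start.
- r.current_torque(): the same for the moment, N m.
- r.current_opening(): opening from 0.0 (shut) to 1.0 (fully open).
- r.current_finger_force(): force on a finger pad.
Only numpy, scipy, OpenCV 4.12 (cv2) and the standard library are available. Lean on these libraries where they do the work, as an engineer would, in place of code of your own. Each camera call takes 0.05 s, during which the arm holds its last target. There are 200 camera calls.

### The job

The cover is off the blue instrument: lift out its four plug-in modules by their handles, one at a time, and stand them in the wire rack in the same order from left to right as they sat in the instrument, one to each space, so that they can go back where they came from. Each must end upright, standing fully down on the rack's floor between the wires; set them down, do not drop them, and do not knock over the solvent bottle between the two.

Things in the scene. Friction and masses are not known exactly. Their poses are not given: they have to be found in the camera images.
- grip_meter (a point): Plug-in module with one round white dial (35 mm) on top. Case 104 (x) x 38 (y) x 80 mm high; grey top panel 112 x 42 x 4; in its middle a black upright handle, 28 (x) x 12 (y) x 48 high. 0.3 kg, loose, lifts straight out. Fittings: at most 8 mm high, over 17 mm from the handle's middle. Point: on the handle's axis, 110 mm above the underside, 22 below the handle's top, 26 above the panel; z up.
- grip_coax (a point): Plug-in module with eight small round brass sockets on top. Case 104 (x) x 38 (y) x 80 mm high; grey top panel 112 x 42 x 4; in its middle a black upright handle, 28 (x) x 12 (y) x 48 high. 0.3 kg, loose, lifts straight out. Fittings: at most 8 mm high, over 17 mm from the handle's middle. Point: on the handle's axis, 110 mm above the underside, 22 below the handle's top, 26 above the panel; z up.
- grip_finned (a point): Plug-in module with two black finned heat sinks on top. Case 104 (x) x 38 (y) x 80 mm high; grey top panel 112 x 42 x 4; in its middle a black upright handle, 28 (x) x 12 (y) x 48 high. 0.3 kg, loose, lifts straight out. Fittings: at most 8 mm high, over 17 mm from the handle's middle. Point: on the handle's axis, 110 mm above the underside, 22 below the handle's top, 26 above the panel; z up.
- grip_multipin (a point): Plug-in module with two white rectangular sockets on top. Case 104 (x) x 38 (y) x 80 mm high; grey top panel 112 x 42 x 4; in its middle a black upright handle, 28 (x) x 12 (y) x 48 high. 0.3 kg, loose, lifts straight out. Fittings: at most 8 mm high, over 17 mm from the handle's middle. Point: on the handle's axis, 110 mm above the underside, 22 below the handle's top, 26 above the panel; z up.
- seat_meter: Fixed grey connector block under the meter module at the start, marking its place, with white guide ends on the rails before and behind it. Origin: centre of its top, 12 mm up. Axes as the others. Around the row is the fixed blue open-topped case: from the row's middle 78 mm to -x, 130 mm to +x, 128 mm to each side, walls and rails up to 58 mm above the table.
- seat_coax: Fixed grey connector block under the coax module at the start, marking its place, with white guide ends on the rails before and behind it. Four alike, in a row along their y axis (+y left, x away from the robot), 52 mm apart. Origin: centre of its top, 12 mm above the table; the module rests on it.
- seat_finned: Fixed grey connector block under the finned module at the start, marking its place, with white guide ends on the rails before and behind it. Four alike, in a row along their y axis (+y left, x away from the robot), 52 mm apart. Origin: centre of its top, 12 mm above the table; the module rests on it.
- seat_multipin: Fixed grey connector block under the multipin module at the start, marking its place, with white guide ends on the rails before and behind it. Four alike, in a row along their y axis (+y left, x away from the robot), 52 mm apart. Origin: centre of its top, 12 mm above the table; the module rests on it.
- rack: Fixed rack: black tray 140 (x) x 254 mm (y), 6 mm wire dividers at y = -120, -60, 0, 60, 120, up to 59 mm above the table. Four spaces centred on y = -90, -30, 30, 90, x = 0, 54 mm wide; lips at front and back 14 mm high, 132 apart. Origin: on the table under the middle; the floor for the modules is 6 mm above it. +y left, x away from the robot, z up.
- solvent_mid (a point): White squeeze bottle with a blue cap, 46 mm across, 114 mm high, loose, between instrument and rack; not to be knocked over. Point: on its axis, 55 mm above its foot.

How it is judged:
At the end, for the whole second after the job is handed in: Each module stands in its own rack space (15 mm along y, 20 mm along x of its centre), on the rack's floor (6 mm), upright (0.1 rad), at rest, in the left-to-right order of the seats they came from; the solvent bottle stands (x of grip_meter in the frame of rack between -0.02 and 0.02 m and z of grip_meter in the frame of rack between 0.11 and 0.122 m and (y of grip_meter in the frame of rack between -0.105 and -0.075 m or y of grip_meter in the frame of rack between -0.045 and -0.015 m or y of grip_meter in the frame of rack between 0.015 and 0.045 m or y of grip_meter in the frame of rack between 0.075 and 0.105 m) and angle between each of grip_meter, grip_coax, grip_finned, grip_multipin's own z axis and vertical below 0.1 rad and linear speed of each of module_meter, module_coax, module_finned, module_multipin below 0.02 m/s and x of grip_coax in the frame of rack between -0.02 and 0.02 m and z of grip_coax in the frame of rack between 0.11 and 0.122 m and (y of grip_coax in the frame of rack between -0.105 and -0.075 m or y of grip_coax in the frame of rack between -0.045 and -0.015 m or y of grip_coax in the frame of rack between 0.015 and 0.045 m or y of grip_coax in the frame of rack between 0.075 and 0.105 m) and x of grip_finned in the frame of rack between -0.02 and 0.02 m and z of grip_finned in the frame of rack between 0.11 and 0.122 m and (y of grip_finned in the frame of rack between -0.105 and -0.075 m or y of grip_finned in the frame of rack between -0.045 and -0.015 m or y of grip_finned in the frame of rack between 0.015 and 0.045 m or y of grip_finned in the frame of rack between 0.075 and 0.105 m) and x of grip_multipin in the frame of rack between -0.02 and 0.02 m and z of grip_multipin in the frame of rack between 0.11 and 0.122 m and (y of grip_multipin in the frame of rack between -0.105 and -0.075 m or y of grip_multipin in the frame of rack between -0.045 and -0.015 m or y of grip_multipin in the frame of rack between 0.015 and 0.045 m or y of grip_multipin in the frame of rack between 0.075 and 0.105 m) and ((y of seat_meter in the frame of seat_coax above 0 m and ((y of grip_meter in the frame of rack above -0.06 m and y of grip_coax in the frame of rack below -0.06 m) or (y of grip_meter in the frame of rack above 0 m and y of grip_coax in the frame of rack below 0 m) or (y of grip_meter in the frame of rack above 0.06 m and y of grip_coax in the frame of rack below 0.06 m))) or (y of seat_meter in the frame of seat_coax below 0 m and ((y of grip_coax in the frame of rack above -0.06 m and y of grip_meter in the frame of rack below -0.06 m) or (y of grip_coax in the frame of rack above 0 m and y of grip_meter in the frame of rack below 0 m) or (y of grip_coax in the frame of rack above 0.06 m and y of grip_meter in the frame of rack below 0.06 m)))) and ((y of seat_meter in the frame of seat_finned above 0 m and ((y of grip_meter in the frame of rack above -0.06 m and y of grip_finned in the frame of rack below -0.06 m) or (y of grip_meter in the frame of rack above 0 m and y of grip_finned in the frame of rack below 0 m) or (y of grip_meter in the frame of rack above 0.06 m and y of grip_finned in the frame of rack below 0.06 m))) or (y of seat_meter in the frame of seat_finned below 0 m and ((y of grip_finned in the frame of rack above -0.06 m and y of grip_meter in the frame of rack below -0.06 m) or (y of grip_finned in the frame of rack above 0 m and y of grip_meter in the frame of rack below 0 m) or (y of grip_finned in the frame of rack above 0.06 m and y of grip_meter in the frame of rack below 0.06 m)))) and ((y of seat_meter in the frame of seat_multipin above 0 m and ((y of grip_meter in the frame of rack above -0.06 m and y of grip_multipin in the frame of rack below -0.06 m) or (y of grip_meter in the frame of rack above 0 m and y of grip_multipin in the frame of rack below 0 m) or (y of grip_meter in the frame of rack above 0.06 m and y of grip_multipin in the frame of rack below 0.06 m))) or (y of seat_meter in the frame of seat_multipin below 0 m and ((y of grip_multipin in the frame of rack above -0.06 m and y of grip_meter in the frame of rack below -0.06 m) or (y of grip_multipin in the frame of rack above 0 m and y of grip_meter in the frame of rack below 0 m) or (y of grip_multipin in the frame of rack above 0.06 m and y of grip_meter in the frame of rack below 0.06 m)))) and ((y of seat_coax in the frame of seat_finned above 0 m and ((y of grip_coax in the frame of rack above -0.06 m and y of grip_finned in the frame of rack below -0.06 m) or (y of grip_coax in the frame of rack above 0 m and y of grip_finned in the frame of rack below 0 m) or (y of grip_coax in the frame of rack above 0.06 m and y of grip_finned in the frame of rack below 0.06 m))) or (y of seat_coax in the frame of seat_finned below 0 m and ((y of grip_finned in the frame of rack above -0.06 m and y of grip_coax in the frame of rack below -0.06 m) or (y of grip_finned in the frame of rack above 0 m and y of grip_coax in the frame of rack below 0 m) or (y of grip_finned in the frame of rack above 0.06 m and y of grip_coax in the frame of rack below 0.06 m)))) and ((y of seat_coax in the frame of seat_multipin above 0 m and ((y of grip_coax in the frame of rack above -0.06 m and y of grip_multipin in the frame of rack below -0.06 m) or (y of grip_coax in the frame of rack above 0 m and y of grip_multipin in the frame of rack below 0 m) or (y of grip_coax in the frame of rack above 0.06 m and y of grip_multipin in the frame of rack below 0.06 m))) or (y of seat_coax in the frame of seat_multipin below 0 m and ((y of grip_multipin in the frame of rack above -0.06 m and y of grip_coax in the frame of rack below -0.06 m) or (y of grip_multipin in the frame of rack above 0 m and y of grip_coax in the frame of rack below 0 m) or (y of grip_multipin in the frame of rack above 0.06 m and y of grip_coax in the frame of rack below 0.06 m)))) and ((y of seat_finned in the frame of seat_multipin above 0 m and ((y of grip_finned in the frame of rack above -0.06 m and y of grip_multipin in the frame of rack below -0.06 m) or (y of grip_finned in the frame of rack above 0 m and y of grip_multipin in the frame of rack below 0 m) or (y of grip_finned in the frame of rack above 0.06 m and y of grip_multipin in the frame of rack below 0.06 m))) or (y of seat_finned in the frame of seat_multipin below 0 m and ((y of grip_multipin in the frame of rack above -0.06 m and y of grip_finned in the frame of rack below -0.06 m) or (y of grip_multipin in the frame of rack above 0 m and y of grip_finned in the frame of rack below 0 m) or (y of grip_multipin in the frame of rack above 0.06 m and y of grip_finned in the frame of rack below 0.06 m)))) and angle between solvent_mid's own z axis and vertical below 0.3 rad); the robot touches nothing.
It fails at once if the meter module is dropped or flung: moving faster than 0.8 m/s out of the fingers (linear speed of module_meter above 0.8 m/s and contact force between the fingers and module_meter below 0.1 N).
It fails at once if the coax module is dropped or flung: moving faster than 0.8 m/s out of the fingers (linear speed of module_coax above 0.8 m/s and contact force between the fingers and module_coax below 0.1 N).
It fails at once if the finned module is dropped or flung: moving faster than 0.8 m/s out of the fingers (linear speed of module_finned above 0.8 m/s and contact force between the fingers and module_finned below 0.1 N).
It fails at once if the multipin module is dropped or flung: moving faster than 0.8 m/s out of the fingers (linear speed of module_multipin above 0.8 m/s and contact force between the fingers and module_multipin below 0.1 N).
It fails at once if the solvent bottle is knocked over (tilted by more than 0.5 rad) (angle between solvent_mid's own z axis and vertical above 0.5 rad).
It also fails if it takes over 106 s, if anything falls off the work surface, if the arm or the gripper's body presses on something with over 40 N, if the wrist force passes 120 N, or if a joint passes its speed limit or range.

## Working session

There is one attempt and no reset: what is moved stays moved. The work goes in short steps, each a Python script; the robot and the scene stay as the last script left them, time stands still between calls to the robot, and variables do not carry over. Pictures are saved under pics/ and viewed, at most 14 in all, crops included, and the job is handed in when it is done.

```bash
mkdir -p pics
python3 - <<'E'
from cell import r, optics
import cv2, numpy as np, pickle
d={}
for n in ("scene","side"):
    m=optics.get_image(n); d[n]=m
    cv2.imwrite(f"pics/{n}0.png",cv2.resize(m["pixels"][:,:,::-1],(800,600),interpolation=cv2.INTER_CUBIC))
    T=np.linalg.inv(m["camera_from_world"]); print(n,m["fx"],m["fy"],m["cx"],m["cy"],m["D"],T.round(3).tolist(),(m["depth"]>0).mean())
pickle.dump(d,open("d0.pkl","wb"))
print(r.current_t(),r.finger_overhang,r.current_ee_rot(),r.current_tool_pos())
E
```

```text
scene 378.97243758190075 378.97243758190075 276.66811644954663 205.8436123278819 [-0.08025072  0.          0.          0.          0.        ] [[-0.574, 0.64, -0.511, 0.982], [0.819, 0.457, -0.348, 0.294], [0.011, -0.618, -0.786, 0.788], [0.0, 0.0, 0.0, 1.0]] 0.995969387755102
side 390.1507251385597 390.1507251385597 278.1005745058334 202.46339956597473 [0.02772864 0.         0.         0.         0.        ] [[-0.912, -0.294, 0.287, 0.309], [-0.411, 0.681, -0.606, 0.433], [-0.018, -0.671, -0.741, 0.658], [0.0, 0.0, 0.0, 1.0]] 0.9958375850340137
0.1 0.022 [ 1.90228733e-01  9.81739656e-01 -5.03555782e-04 -1.50750441e-04] [0.20527136 0.5099611  0.25281462]
```

View pics/scene0.png

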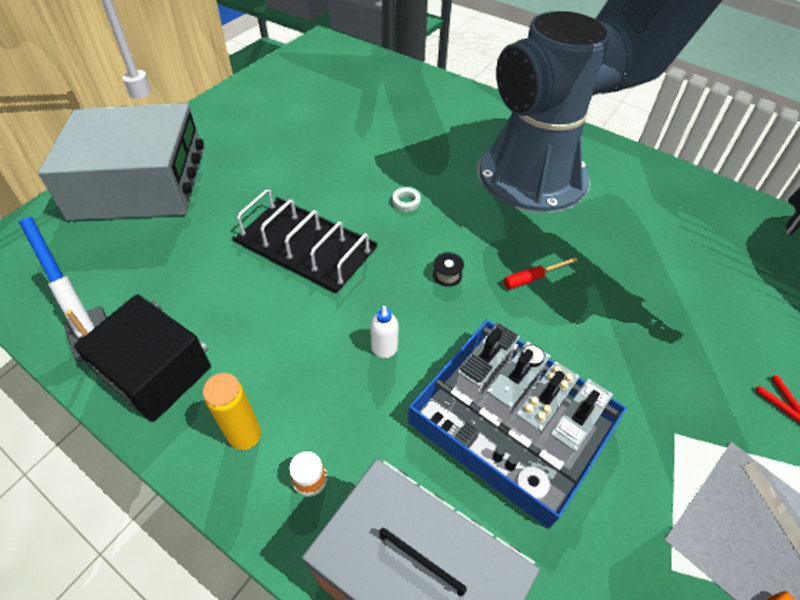

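View pics/side0.png

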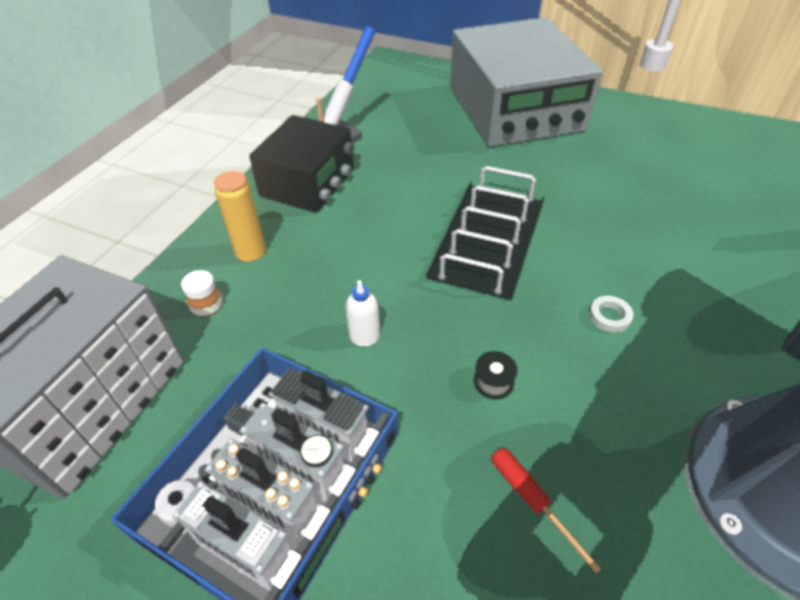

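The scene view shows the modules from robot-left (+y) to right as multipin, coax, meter, finned, with handles at about (592,397), (557,375), (526,355) and (495,338). The side view agrees, with handles at (222,508), (255,460), (287,422) and (313,380). The rack lies at about (305,240) in scene and (490,235) in side, and the bottle is between rack and instrument. I'll do a coarse triangulation first.

```bash
cat > h.py <<'E'
import cv2, numpy as np
from scipy.spatial.transform import Rotation as R
def ray(m,T,uv):  # T: world_from_camera
    K=np.array([[m["fx"],0,m["cx"]],[0,m["fy"],m["cy"]],[0,0,1]])
    p=cv2.undistortPoints(np.array([[uv]],float),K,np.array(m["D"],float))[0,0]
    d=T[:3,:3]@[p[0],p[1],1]; return T[:3,3],d
def T_of(m):
    if "T" in m: return m["T"]
    return np.linalg.inv(m["camera_from_world"])
def tri(obs):  # [(m,uv),...] -> point, residual
    A=np.zeros((3,3));b=np.zeros(3);L=[]
    for m,uv in obs:
        o,d=ray(m,T_of(m),uv); d=d/np.linalg.norm(d); P=np.eye(3)-np.outer(d,d); A+=P;b+=P@o;L.append((o,P))
    x=np.linalg.solve(A,b); return x,max(np.linalg.norm(P@(x-o)) for o,P in L)
def dep(m,uv):
    o,d=ray(m,T_of(m),uv); z=m["depth"][int(round(uv[1])),int(round(uv[0]))]; return o+d*z
def plane(m,uv,z):
    o,d=ray(m,T_of(m),uv); return o+d*(z-o[2])/d[2]
def wrist():
    from cell import r,optics
    p=np.array(r.current_tool_pos());q=np.array(r.current_ee_rot())
    m=dict(optics.get_image("wrist")); W=np.eye(4); W[:3,:3]=R.from_quat(q).as_matrix(); W[:3,3]=p
    m["T"]=W@m["mount"]; return m
E
python3 - <<'E'
import pickle; from h import *
d=pickle.load(open("d0.pkl","rb")); s,e=d["scene"],d["side"]; k=.7
P={"multi":((597,390),(222,504)),"coax":((558,374),(255,457)),"meter":((526,353),(289,417)),"finned":((496,332),(314,376)),"bottle":((384,310),(360,286)),
"r1":((256,200),(508,178)),"r5":((352,240),(470,266)),"rmid":((303,222),(490,214))}
for n,(a,b) in P.items():
    a=np.array(a)*k;b=np.array(b)*k
    x,err=tri([(s,a),(e,b)]); print(n,x.round(3),round(err,4),dep(s,a).round(3),dep(e,b).round(3))
from cell import optics; m=optics.get_image("wrist"); print(np.round(m["mount"],3).tolist(),m["fx"])
E
```

```text
multi [0.544 0.324 0.151] 0.0012 [0.513 0.327 0.105] [0.547 0.321 0.144]
coax [0.546 0.27  0.142] 0.0004 [0.549 0.271 0.146] [0.545 0.271 0.146]
meter [0.54  0.218 0.14 ] 0.0002 [0.542 0.219 0.143] [0.538 0.22  0.144]
finned [0.538 0.168 0.147] 0.0 [0.536 0.167 0.145] [0.54  0.165 0.142]
bottle [ 0.573 -0.005  0.103] 0.0 [ 0.575 -0.004  0.106] [ 0.571 -0.002  0.108]
r1 [ 0.473 -0.391  0.052] 0.0055 [ 0.474 -0.392  0.059] [ 0.487 -0.451  0.001]
r5 [ 0.459 -0.154  0.062] 0.0106 [ 0.41  -0.202  0.005] [ 0.474 -0.195  0.005]
rmid [ 0.47  -0.27   0.061] 0.0023 [ 0.466 -0.274  0.059] [ 0.472 -0.275  0.053]
[[0.0, -0.954, -0.299, 0.076], [1.0, 0.0, 0.0, -0.0], [-0.0, -0.299, 0.954, -0.119], [0.0, 0.0, 0.0, 1.0]] 331.2361695328651
```

Heights and positions from both views agree: handle tops at 0.144, row centre about (0.542,0.245), bottle at (0.573,-0.005), rack about (0.467,-0.272). Next is a closer look with the wrist camera from two places over each.

Run:
```python
from cell import r; from h import *; import pickle
q=[0,1,0,0]; d={}
for n,p in {"i1":(.53,.28,.33),"i2":(.55,.20,.33),"k1":(.46,-.23,.28),"k2":(.48,-.31,.28)}.items():
    r.move_to(p,q); r.sleep(.2); d[n]=wrist()
for n,c in (("i","i1"),("k","k1")): pass
pickle.dump(d,open("d1.pkl","wb"))
for n in d: cv2.imwrite(f"pics/{n}.png",cv2.resize(d[n]["pixels"][:,:,::-1],(800,600),interpolation=cv2.INTER_CUBIC))
print(r.current_t(),r.current_q(),r.current_ee_rot(),r.current_tool_pos())
```

```text
5.125 [-6.53814035e-01  3.63098747e-01  1.56458432e+00  6.63837986e-05
  1.21369319e+00 -2.22555920e+00] [-4.62820065e-04  9.99999887e-01 -4.11719026e-05  1.04779600e-04] [ 0.48004406 -0.30922877  0.28024365]
```

View pics/i1.png

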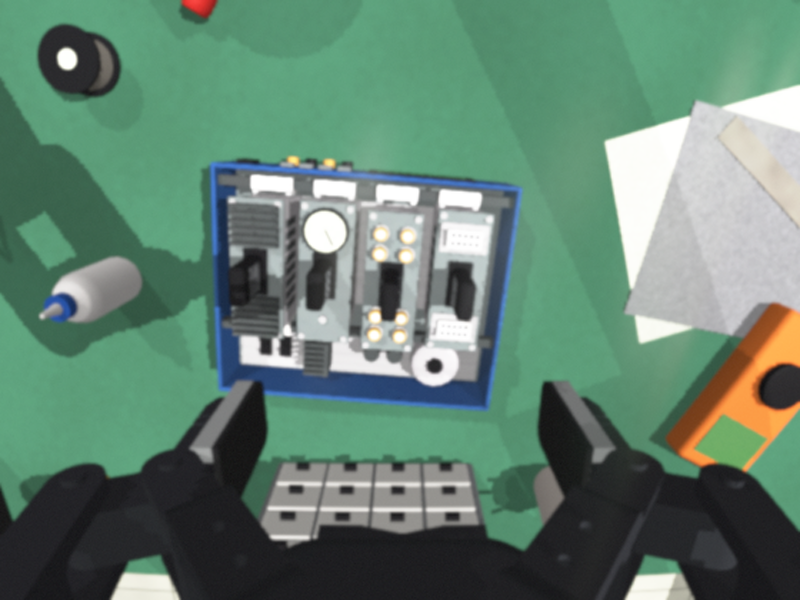

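View pics/i2.png

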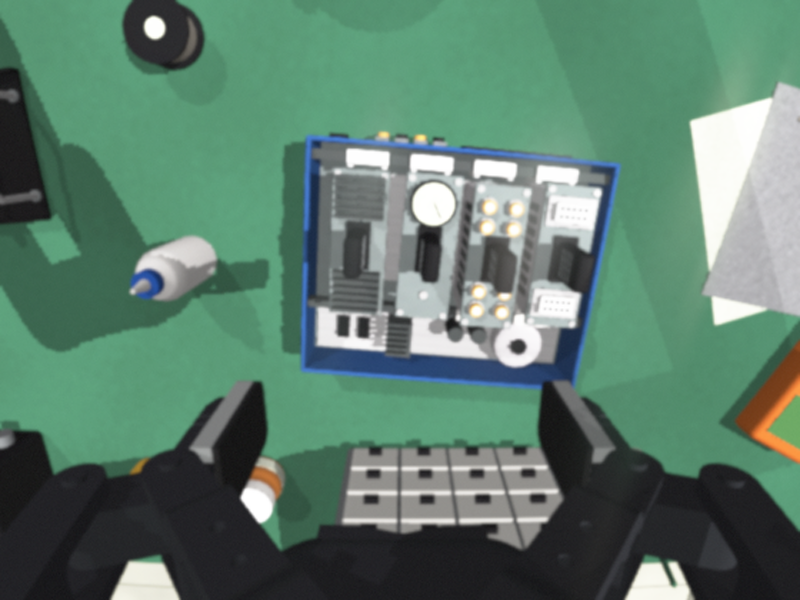

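View pics/k1.png

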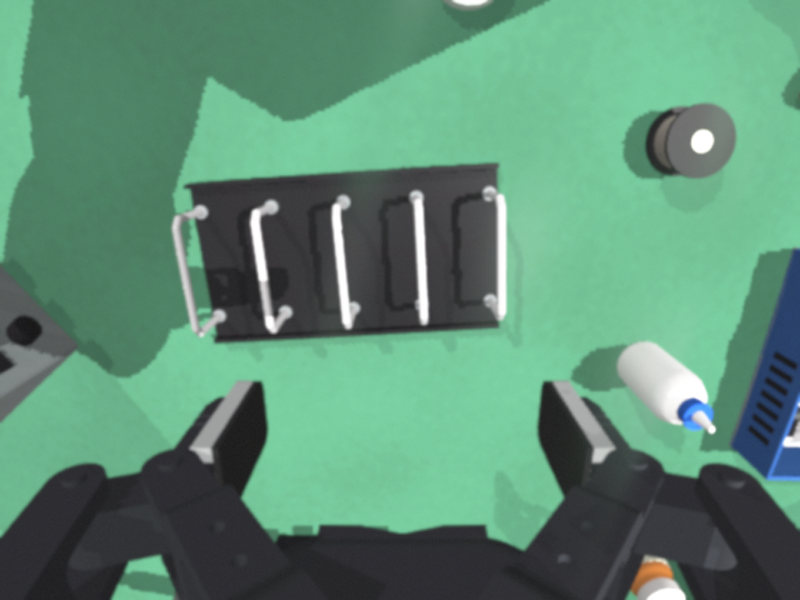

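View pics/k2.png

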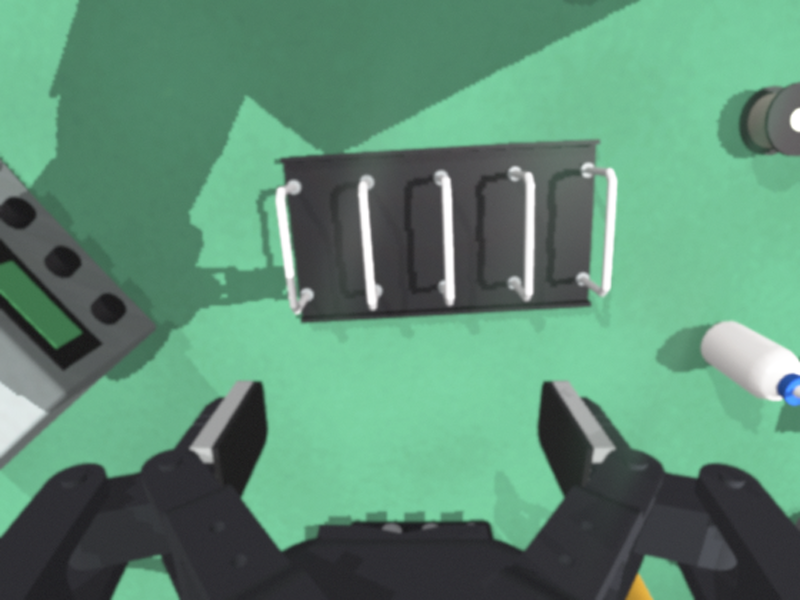

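Wrist pictures: modules in i1 at x-pixels 250 (finned), 320 (meter), 390 (coax), 462 (multipin), tilted slightly; rack wires in k1 run from (185,275) to (502,258), in k2 from (290,250) to (610,232). The handle tops and wires stand out in the depth images, so I'll cut them by height in both views, and cross-check heights by triangulating picked pixels.

Run:
```python
import pickle; from h import *
d=pickle.load(open("d1.pkl","rb"))
def cloud(m):
    K=np.array([[m["fx"],0,m["cx"]],[0,m["fy"],m["cy"]],[0,0,1]]);h,w=m["depth"].shape
    uv=np.stack(np.meshgrid(np.arange(w),np.arange(h)),-1).reshape(-1,1,2).astype(float)
    p=cv2.undistortPoints(uv,K,np.array(m["D"],float))[:,0];z=m["depth"].reshape(-1)
    X=np.c_[p*z[:,None],z]@m["T"][:3,:3].T+m["T"][:3,3]; return X[z>0.05]
for n in ("i1","i2"):
    X=cloud(d[n]); h=X[(X[:,2]>.138)&(X[:,2]<.155)&(X[:,0]>.48)&(X[:,0]<.6)]; h=h[(h[:,1]>.12)&(h[:,1]<.37)]
    for y0 in (.166,.219,.271,.323):
        g=h[abs(h[:,1]-y0)<.02]; (c,s,a)=cv2.minAreaRect(g[:,:2].astype(np.float32)); print(n,y0,len(g),np.round(c,4),np.round(s,3),round(a,1),np.median(g[:,2]).round(4))
    b=X[(X[:,2]>.05)&(X[:,2]<.08)&(abs(X[:,0]-.57)<.06)&(abs(X[:,1])<.06)]
    print("bottle",b.min(0).round(3),b.max(0).round(3))
    g=X[(X[:,2]>.088)&(X[:,2]<.102)&(X[:,0]>.44)&(X[:,0]<.64)&(X[:,1]>.12)&(X[:,1]<.37)]; print("panels",[np.round(v,4) for v in cv2.minAreaRect(g[:,:2].astype(np.float32))],np.median(g[:,2]))
for n in ("k1","k2"):
    X=cloud(d[n]); X=X[(X[:,0]>.36)&(X[:,0]<.58)&(X[:,1]>-.43)&(X[:,1]<-.12)]
    w=X[(X[:,2]>.05)&(X[:,2]<.07)]; (c,s,a)=cv2.minAreaRect(w[:,:2].astype(np.float32)); print(n,"wires",len(w),np.round(c,4),np.round(s,3),a,np.percentile(w[:,2],[50,90]))
    t=X[(X[:,2]>.003)&(X[:,2]<.02)]; (c,s,a)=cv2.minAreaRect(t[:,:2].astype(np.float32)); print("tray",len(t),np.round(c,4),np.round(s,3),a)
k=.7
# corner ends of wires (k1,k2): near/far ends
for a,b in [((179,217),(283,188)),((199,333),(296,312)),((500,197),(611,171)),((502,318),(605,292)),((336,206),(444,178)),((348,326),(450,302))]:
    x,e=tri([(d["k1"],np.array(a)*k),(d["k2"],np.array(b)*k)]); print("wire end",x.round(4),round(e,4))
# handle tops i1,i2: 
for a,b in [((240,281),(351,251)),((317,283),(427,255)),((391,294),(497,265)),((465,294),(576,266))]:
    x,e=tri([(d["i1"],np.array(a)*k),(d["i2"],np.array(b)*k)]); print("handle",x.round(4),round(e,4))
```

```text
i1 0.166 349 [0.5433 0.1673] [0.012 0.029] 85.9 0.1424
i1 0.219 339 [0.5463 0.2203] [0.012 0.028] 86.2 0.1425
i1 0.271 324 [0.5536 0.2714] [0.012 0.027] 85.7 0.1425
i1 0.323 336 [0.5534 0.324 ] [0.012 0.028] 85.9 0.1425
bottle [ 0.552 -0.02   0.05 ] [0.596 0.019 0.08 ]
panels [array([0.5502, 0.2453]), array([0.201 , 0.1171]), np.float64(85.9202)] 0.09536797963833615
i2 0.166 358 [0.5428 0.1669] [0.012 0.028] 86.0 0.1424
i2 0.219 355 [0.5462 0.2202] [0.012 0.028] 84.8 0.1424
i2 0.271 344 [0.554  0.2714] [0.012 0.028] 85.6 0.1424
i2 0.323 335 [0.5528 0.3233] [0.011 0.028] 85.2 0.1422
bottle [ 0.552 -0.023  0.05 ] [0.598 0.019 0.08 ]
panels [array([0.5501, 0.2453]), array([0.2   , 0.1161]), np.float64(86.0512)] 0.09535901616394138
k1 wires 2444 [ 0.471 -0.276] [0.097 0.246] 3.6359379291534424 [0.05710463 0.05839414]
tray 21732 [ 0.4715 -0.2764] [0.141 0.255] 3.667933225631714
k2 wires 2551 [ 0.4711 -0.2759] [0.097 0.247] 3.5148582458496094 [0.05707266 0.05836422]
tray 22688 [ 0.4715 -0.2758] [0.141 0.255] 3.423314094543457
wire end [ 0.4308 -0.3952  0.0534] 0.0003
wire end [ 0.5251 -0.3924  0.0513] 0.0008
wire end [ 0.4172 -0.159   0.0538] 0.0001
wire end [ 0.509  -0.1521  0.0544] 0.0008
wire end [ 0.4244 -0.2788  0.0465] 0.0003
wire end [ 0.5174 -0.2722  0.0519] 0.0001
handle [0.5417 0.1656 0.1292] 0.0006
handle [0.5464 0.2185 0.1189] 0.0003
handle [0.5573 0.2718 0.1073] 0.0012
handle [0.5537 0.326  0.1212] 0.0005
```

Both views agree within a millimetre: instrument yaw −4°, rack centre (0.471,−0.276) with yaw +3.55°. Handle tops are at 0.1424 by wrist depth and 0.144 by the text. I'll move the finned module first and check it.

```bash
cat > job.py <<'E'
from cell import r; from h import *
G={"finned":(.5431,.1671,-.09),"meter":(.5463,.2203,-.03),"coax":(.5538,.2714,.03),"multi":(.5531,.3237,.09)}
YI,YR=-np.deg2rad(4.2),np.deg2rad(3.55); O=np.array([.4713,-.276]); Z=.30
quat=lambda y:(R.from_euler("z",y)*R.from_quat([0,1,0,0])).as_quat()
def carry(n):
    x,y,s=G[n]; g=lambda z:[x,y,z]
    r.set_gripper(.42,60); r.move_to(g(Z-.08),quat(YI)); r.move_linear(g(.131),vel=.12)
    r.set_gripper(0,60); o=r.current_opening(); print(n,"grip",round(o,3),r.current_finger_force())
    if o<.05: r.set_gripper(.42); r.move_linear(g(Z)); raise SystemExit("missed")
    r.move_linear(g(.20),vel=.12); r.move_linear(g(Z),vel=.25); print("held",round(r.current_opening(),3),r.current_finger_force())
    tx,ty=O+s*np.array([-np.sin(YR),np.cos(YR)]); t=lambda z:[tx,ty,z]
    r.move_to(t(Z),quat(YR)); r.move_linear(t(.21),vel=.2); r.move_linear(t(.130),vel=.1); r.sleep(.2)
    f0=np.array(r.current_contact_force()); z=.130
    while z>.1225:
        z-=.001; r.move_linear(t(z),vel=.03); r.sleep(.05); df=np.array(r.current_contact_force())-f0
        if np.linalg.norm(df)>4: break
    print("down z",round(z,4),df.round(1),np.round(r.current_tool_pos(),4),np.round([tx,ty],4))
    r.set_gripper(.42); r.move_linear(t(.20),vel=.15); r.move_linear(t(.24),vel=.2); print("t",r.current_t())
E
python3 - <<'E'
from job import *; import pickle
r.move_to([.48,-.2,.30],quat(0)); r.move_to([.543,.167,.30],quat(YI))
carry("finned")
x,y=O; r.move_to([x-.01,y+.04,.30],quat(0)); r.sleep(.2); m=wrist(); pickle.dump(m,open("w1.pkl","wb"))
cv2.imwrite("pics/w1.png",m["pixels"][:,:,::-1]); print(r.current_t())
E
```

```text
finned grip 0.132 59.6140193939209
held 0.134 58.367820382118225
down z 0.125 [-4.   2.2  9.9] [ 0.4769 -0.366   0.1259] [ 0.4769 -0.3658]
t 17.0417
17.925
```

View pics/w1.png

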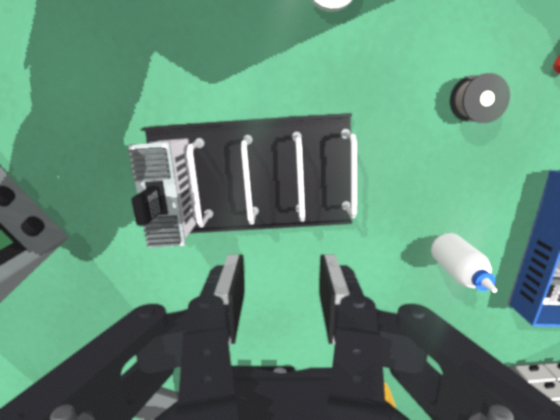

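The finned module stands in the leftmost-in-picture (−y) space, with its handle at about (150,203) and the bottle upright. It touched down at the expected height, so I'll carry on with the rest.

Run:
```python
from job import *
for n in ("meter","coax","multi"): carry(n)
x,y=O; r.move_to([x,y,.32],quat(0)); r.sleep(.3); m=wrist()
cv2.imwrite("pics/w2.png",cv2.resize(m["pixels"][:,:,::-1],(800,600)))
K=np.array([[m["fx"],0,m["cx"]],[0,m["fy"],m["cy"]],[0,0,1]]);h,w=m["depth"].shape
uv=np.stack(np.meshgrid(np.arange(w),np.arange(h)),-1).reshape(-1,1,2).astype(float)
p=cv2.undistortPoints(uv,K,np.array(m["D"],float))[:,0];z=m["depth"].reshape(-1)
X=np.c_[p*z[:,None],z]@m["T"][:3,:3].T+m["T"][:3,3]
L=(X[:,:2]-O)@np.array([[np.cos(YR),-np.sin(YR)],[np.sin(YR),np.cos(YR)]]); Zc=X[:,2]
for s in (-.09,-.03,.03,.09):
    g=(z>0)&(abs(L[:,1]-s)<.025)&(abs(L[:,0])<.04)&(Zc>.13)&(Zc<.155); c,sz,a=cv2.minAreaRect(L[g].astype(np.float32)); print(s,g.sum(),np.round(c,4),np.round(sz,3),round(a,1),np.median(Zc[g]).round(4))
print(r.current_t())
```

```text
meter grip 0.129 60.450217723846436
held 0.131 59.09485638141632
down z 0.125 [-3.7  0.7  9. ] [ 0.4732 -0.3061  0.1259] [ 0.4732 -0.3059]
t 28.8917
coax grip 0.133 59.9300479888916
held 0.131 58.4729790687561
down z 0.125 [-4.3  0.6 13.5] [ 0.4695 -0.2462  0.126 ] [ 0.4694 -0.2461]
t 40.2083
multi grip 0.132 59.8206228017807
held 0.132 58.53240251541138
down z 0.125 [-4.4  1.  13.3] [ 0.4658 -0.1863  0.1259] [ 0.4657 -0.1862]
t 51.475
-0.09 361 [-0.0009 -0.0904] [0.011 0.028] 89.0 0.1362
-0.03 368 [-0.0004 -0.0306] [0.028 0.012] 0.1 0.1363
0.03 371 [-0.0005  0.0295] [0.012 0.028] 90.0 0.1364
0.09 394 [-0.0002  0.089 ] [0.028 0.013] 0.6 0.1363
52.375
```

View pics/w2.png

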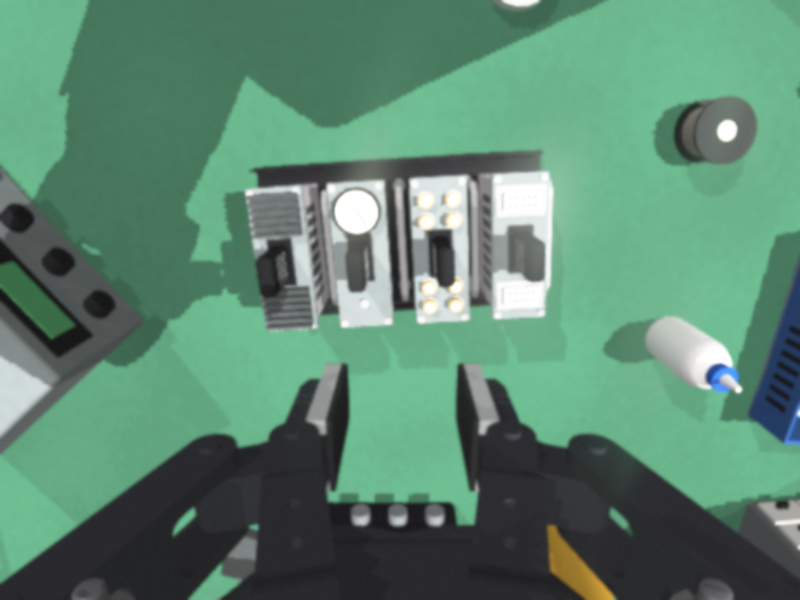

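All four modules stand one per space at x-pixels 280 (finned), 357 (meter), 440 (coax) and 520 (multipin). They are within about 1 mm of the space centres and at equal height. The bottle stands at (690,355), so I'm handing in.

```bash
python3 -c "
from cell import r
print(r.hand_in())"
```

```text
the job is handed in; nothing more can be done
None
```

I handed the job in at about 52 s: the four modules stand upright in the rack as multipin, coax, meter, finned from left to right, the same order as in the instrument, each about 1 mm from its space's centre, with the solvent bottle still standing; the hand-in call gave no verdict.

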